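# Start the heater blower's bench test from the switch boxes

### The arm

A 6-joint arm with a two-finger parallel gripper is mounted at the origin on a cart in front of the work surface, level with it; the furniture and walls round the work are solid. World frame = base frame: x ahead of the robot, y to its left, z up, the work surface at z = 0. Lengths are in mm, angles in rad, forces in N, time in s.
With the tool pointing down it reaches from about 300 to 875 mm from the base axis. Payload 4.2 kg.
Tool frame: the origin (TCP) lies midway between the tips of the shut fingers; the grasp point (between the pads) lies 19 mm behind it; z points along the fingers, y is the line along which they close (so a half turn about z gives the same grasp; the last joint's range is limited). The gripper opens to 85 mm and grips with 20 to 120 N. Pads are 22 mm wide; open, the fingers measure 114 mm over their backs; the gripper's body (76 mm by 85 mm) begins 54 mm behind the grasp point. The pads swing forward as they close: fully open they stand 13 mm farther back than shut.
Start: joints at [-1.316, 0.32, 1.565, -0, 1.257, -0.02], TCP at [156.031, -553.44, 231.338] pointing down, gripper open.
Joint ranges: [-3.11, 3.11], [-0.84, 2.01], [0.21, 2.61], [-1.34, 4.49], [0.05, 2.63], [-2.56, 2.56]. Speed limits (rad/s): [2.57, 2.57, 3.14, 3.14, 3.14, 3.14].

### API

Orientations are given as [roll, pitch, yaw] about the fixed x, y, z axes, in that order (R = Rz(yaw) Ry(pitch) Rx(roll)).
In Python, from rig import ctrl, cams, monitor, finish_job gives the robot as it stands (ctrl), with the cameras (cams), the job as plain functions and the readings (monitor).
- The arm moves only by the tool jog_arm, called after ">>>" as name(argument=value, ...), one argument or row to a line, values as JSON. Schema: {"type":"object","properties":{"deltas":{"type":"object","properties":{"increments":{"type":"array","items":{"type":"array","items":{"type":"number"},"minItems":5,"maxItems":5},"minItems":1,"maxItems":8}},"additionalProperties":false,"required":["increments"]},"grip_n":{"type":"number"},"only":{"type":"string"},"quiet":{"type":"boolean"},"lines":{"type":"string"}},"required":["deltas"],"additionalProperties":false}. deltas is an object whose key "increments" holds a list of rows, 1 to 8 of them, each of 5 numbers: the finger opening in mm, then dx, dy, dz in mm, then a turn about the tool's z in rad; each row shifts and turns the commanded pose from where the row before left it, along the tool's axes as they then stand; what a row does not reach is not made up. A row lasts 1/10 s, in which the tool goes at most 50 mm and 0.15 rad, less where a joint would pass 70% of its speed; a pose out of reach is approached as far as the arm can. The fingers move at their own pace and stop on an object; grip_n is the grip in N (left out, the last holds). Time passes only in rows, so rows that do not move let the fingers close. The tool returns the time, the measured TCP pose, the force, the opening and the grip force at its end. only (a regular expression) keeps the lines of the reply that match it, lines (a string "A,B") keeps lines A to B, and quiet returns only ok. Input that does not fit is refused with a message, and nothing moves.
- monitor.state(): the state, without advancing time (a new reading comes with each control period).
- cams.read_camera(name): name is "scene" or "top"; returns the picture (420x560x3 uint8, blue, green, red); there is no depth.
- cams.camera_params(name): a dict with "vertical_fov" (degrees; the focal length in pixels is half the picture's height over the tangent of half this angle, whatever the lens; pixels are square), "cx", "cy" (the principal point, pixels), "distortion" ([k1, k2, p1, p2, k3] as OpenCV has them; the pictures are not rectified), "cam_to_world" (4x4, takes a point from camera to world coordinates). Camera axes: x right, y up, looking along -z (the intrinsics and any distortion apply to the point x, -y, -z); pixel columns grow to the right and rows downward; lengths in mm; the calibration is good to about 2 mm. A picture is of the moment at which its call begins. camera_params takes no time and is no camera call.
- finish_job(): hands the job in; it is judged then, once.
The state is a dict: "clock": time; "qpos": joint angles; "joint_vel": joint speeds; "joint_efforts": joint torques, N m; "position": TCP position; "tool_rot": TCP orientation; "contact_force": force on the tool from outside, world axes, zero at the start; "wrist_torque": the same for the moment, N m; "grip_width": finger opening in mm; "gripper_force": force on a finger pad.
Only numpy, scipy, OpenCV 4.12 (cv2) and the standard library are available. Lean on these libraries where they do the work, as an engineer would, in place of code of your own. Each camera call takes 0.05 s, during which the arm holds its last target. There are 200 camera calls.

### The job

Start the blower's bench test by pressing the controls on the grey switch boxes with your fingertips, in this order: press down the raised half of the rocker until it has tipped fully over, then push the square key fully home, then press the wide mushroom-headed button fully down and keep holding it down; the program finishes while holding it. Do not press the small round button, and do not lift, carry or shove the boxes or the loose parts lying among them.

Things in the scene. Friction and masses are not known exactly. Their poses are not given: they have to be found in the camera images.
- rocker_box: plain grey switch box, 80x80x45 mm, about 0.8 kg, standing loose on the tray; origin at the centre of its underside, z up, a short black cable gland on its +x side at 20 mm height. The four boxes look alike and stand in any order, turned up to 0.35 rad. On top of this one, in the middle: the rocker.
- key_box: plain grey switch box, 80x80x45 mm, about 0.8 kg, standing loose on the tray; origin at the centre of its underside, z up, a short black cable gland on its +x side at 20 mm height. The four boxes look alike and stand in any order, turned up to 0.35 rad. On top of this one, in the middle: the square key.
- mushroom_box: plain grey switch box, 80x80x45 mm, about 0.8 kg, standing loose on the tray; origin at the centre of its underside, z up, a short black cable gland on its +x side at 20 mm height. The four boxes look alike and stand in any order, turned up to 0.35 rad. On top of this one, in the middle: the mushroom-headed button.
- stop_box: plain grey switch box, 80x80x45 mm, about 0.8 kg, standing loose on the tray; origin at the centre of its underside, z up, a short black cable gland on its +x side at 20 mm height. The four boxes look alike and stand in any order, turned up to 0.35 rad. On top of this one, in the middle: the small round button, which must not be pressed.
- rocker (a joint): black rocker, 60 mm along its box's x, 32 mm wide, top a shallow V, tilts about the box's y axis. 0 = box +x half raised (its outer end 66 mm above the tray); 0.40 rad = fully over: +x half level, 54 mm above the tray, other half raised. No spring: friction, 2 to 5 N where pressed; stays where left. Starts at 0 to 0.05. Frame round it 49 mm above the tray.
- rocker_raised (a point): point on the top face of the half to be pressed, on its middle line, 21 mm out from the tilting axis; moves with the rocker, about 62 mm above the tray at first and 54 mm when fully over
- key (a joint): black square key, 30x30 mm, sliding straight down. 0 = up (top 61 mm above the tray), 0.008 m = fully home (top 53 mm above the tray). It moves against about 3 N of friction and, having no spring, stays down where it is left. It starts between 0 and 0.001.
- key_top (a point): centre of the square key's top face; moves with it
- mushroom (a joint): black mushroom-headed button, round head of 40 mm diameter on a thinner neck, sliding straight down. 0 = up (top 76 mm above the tray), 0.008 m = fully down (top 68 mm above the tray). A spring pushes it back up: 2.5 N at the top, 6.5 N at the bottom.
- mushroom_top (a point): centre of the mushroom head's top face (flat part 26 mm across); moves with it
- stop (a joint): small round black button, 22 mm diameter, top 57 mm above the tray, in a 36 mm steel collar; 0 = up, 0.006 m = down; sprung. Not to be pressed.
- stop_top (a point): centre of the small round button's top
- bracket: loose yellow metal bracket with a spring wire, 63x43x36 mm, lying among the boxes; origin at the centre of its underside
- flat_cap: loose flat black cap, 44 mm diameter, 10 mm high; origin at the centre of its underside
- nut_plate_a: loose rusty nut plate, 23x22x10 mm; origin at the centre of its underside
- nut_plate_b: loose rusty nut plate, 26x25x9 mm; origin at the centre of its underside
- bolt_a: loose brass-coloured bolt, 14x36x13 mm, lying along its y; origin at the centre of its underside
- bolt_b: loose brass-coloured bolt, 14x29x13 mm, lying along its y; origin at the centre of its underside

How it is judged (in metres and radians):
On the way, in this order (a step that is already met when the one before it is completed fails the run):
1. the rocker is tipped fully over (value of joint rocker above 0.34 rad), for 0.1 s.
2. the square key is pushed home (value of joint key above 0.006 m), for 0.1 s.
3. the mushroom button is held down by the fingers (value of joint mushroom above 0.005 m and contact force between the fingers and mushroom_box above 1.5 N), for 0.3 s.
At the end, for the whole second after the job is handed in: The rocker is over (at least 0.34 of 0.40 rad), the square key is home (at least 6 of 8 mm), the fingers hold the mushroom button down (at least 5 of 8 mm, with at least 1.5 N), the small round button is up (within 2 mm), and all four boxes stand flat (within 0.1 rad) (all of step 3 and value of joint rocker above 0.34 rad and value of joint key above 0.006 m and value of joint stop below 0.002 m and angle between each of rocker_box, key_box, mushroom_box, stop_box's own z axis and vertical below 0.1 rad); the arm keeps its last pose, push and grip.
It fails at once if the square key is pressed (3 mm) before the rocker is over (value of joint key above 0.003 m and value of joint rocker below 0.32 rad).
It fails at once if the mushroom button is pressed (2.5 mm) before the rocker is over and the key is home (value of joint mushroom above 0.0025 m and (value of joint rocker below 0.32 rad or value of joint key below 0.0055 m)).
It fails at once if the small round button is pressed (2.5 mm) (value of joint stop above 0.0025 m).
It fails at once if a switch box is shoved more than 20 mm or lifted more than 10 mm (distance of any of rocker_box, key_box, mushroom_box, stop_box from where it was at the start of the episode above 0.02 m or height (world z) of any of rocker_box, key_box, mushroom_box, stop_box above 0.01 m).
It fails at once if a loose part is moved more than 25 mm or lifted more than 15 mm (distance of any of bracket, flat_cap, nut_plate_a, nut_plate_b, bolt_a, bolt_b from where it was at the start of the episode above 0.025 m or height (world z) of any of bracket, flat_cap, nut_plate_a, nut_plate_b, bolt_a, bolt_b above 0.015 m).
It also fails if it takes over 48 s, if anything falls off the work surface, if the arm or the gripper's body presses on something with over 40 N, if the wrist force passes 120 N, or if a joint passes its speed limit or range.

## Working session

There is one attempt and no reset: what is moved stays moved. The work goes in short steps, Python scripts to look and compute and a tool call to move; the robot and the scene stay as the last step left them, time stands still between calls to the robot, and variables do not carry over. Pictures are saved under pics/ and viewed, at most 10 in all, crops included, and the job is handed in when it is done.

```bash
ls; mkdir -p pics
```

Run:
```python
from rig import ctrl, cams, monitor, finish_job
import cv2
for n in("scene","top"):
    cv2.imwrite(f"pics/{n}0.png",cams.read_camera(n)); print(n,cams.camera_params(n))
print(monitor.state())
```

```text
pics
rig.py
scene {'vertical_fov': 54.18369384100657, 'cx': 273.0279504339953, 'cy': 216.91892551255398, 'distortion': array([-0.00125224,  0.        ,  0.        ,  0.        ,  0.        ]), 'cam_to_world': array([[-9.25494549e-01,  2.20704138e-01, -3.07814105e-01,
         1.24492121e+02],
       [-3.78427587e-01, -5.72899638e-01,  7.27034088e-01,
         7.76744110e+02],
       [-1.58871576e-02,  7.89351435e-01,  6.13736027e-01,
         6.71608828e+02],
       [ 0.00000000e+00,  0.00000000e+00,  0.00000000e+00,
         1.00000000e+00]])}
top {'vertical_fov': 46.31647058443655, 'cx': 281.30983457625337, 'cy': 211.3496286058492, 'distortion': array([0.01295766, 0.        , 0.        , 0.        , 0.        ]), 'cam_to_world': array([[ 2.66667861e-02,  9.76306626e-01, -2.14742297e-01,
         1.81022612e+02],
       [-9.99633571e-01,  2.50450577e-02, -1.02697927e-02,
         5.50217751e+01],
       [-4.64823341e-03,  2.14937471e-01,  9.76616751e-01,
         1.25914082e+03],
       [ 0.00000000e+00,  0.00000000e+00,  0.00000000e+00,
         1.00000000e+00]])}
{'clock': 0.1, 'qpos': array([-1.31601948e+00,  3.20232561e-01,  1.56550493e+00, -1.00308410e-05,
        1.25737417e+00, -2.00133496e-02]), 'joint_vel': array([ 0.00155321, -0.00085472, -0.0026103 , -0.00065162,  0.00028457,
       -0.00011585]), 'joint_efforts': array([-6.41744646e-05, -4.16410267e+01, -2.34704411e+01, -7.84216195e-05,
        4.87895304e-03, -6.05831460e-06]), 'position': array([ 155.91458214, -553.04894776,  230.58390898]), 'tool_rot': array([-3.14007376e+00, -2.08628294e-05,  2.74793276e-01]), 'contact_force': array([-1.16364081, -0.36551751,  0.12450186]), 'wrist_torque': array([ 0.00038895, -0.00327635,  0.00159872]), 'gripper_force': 0.0, 'grip_width': 85.32046271953917}
```

View pics/top0.png

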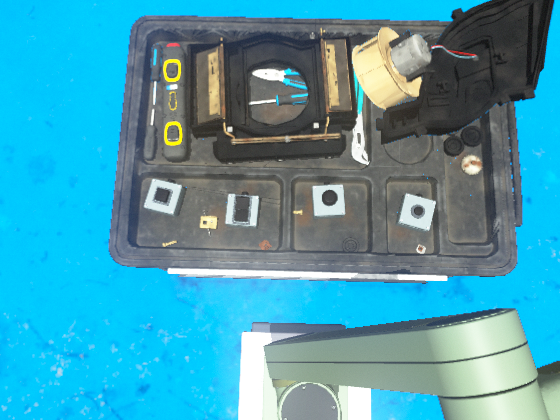

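View pics/scene0.png

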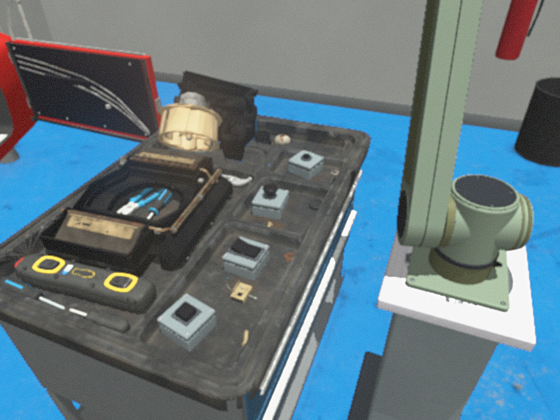

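The top view shows, from left to right, the square key (162,197), the rocker (242,209), probably the mushroom (328,199), and probably the stop button (416,210). I'll zoom in to confirm.

Run:
```python
import cv2,numpy as np
t=cv2.imread("pics/top0.png");s=cv2.imread("pics/scene0.png")
def c(im,u,v,h=25): return cv2.resize(im[v-h:v+h,u-h:u+h],(390,290) if 0 else (290,290),interpolation=cv2.INTER_CUBIC)
A=[(162,197),(242,209),(328,199),(416,210)]
B=[(187,318),(244,254),(270,197),(306,162)]
# 2x4 at 200
f=lambda im,L,h:np.hstack([cv2.resize(im[v-h:v+h,u-h:u+h],(200,200),interpolation=cv2.INTER_CUBIC) for u,v in L])
cv2.imwrite("pics/z1.png",np.vstack([f(t,A,25),f(s,B,30)]))
```

```text
(no output)
```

View pics/z1.png

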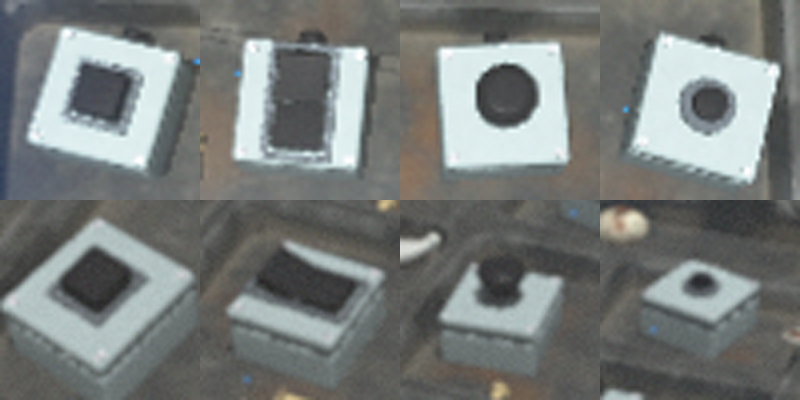

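Confirmed: key, rocker, mushroom and stop from left to right. The glands point to world +x, so the rocker's far half is the raised one.

Create loc.py:
```python
import cv2,numpy as np
from rig import ctrl, cams, monitor, finish_job
def cam(n):
    p=cams.camera_params(n);f=210/np.tan(np.radians(p["vertical_fov"])/2)
    return np.array([[f,0,p["cx"]],[0,f,p["cy"]],[0,0,1]]),p["distortion"],p["cam_to_world"]
def ray(n,uv,z):
    K,d,T=cam(n);q=cv2.undistortPoints(np.float64(uv).reshape(-1,1,2),K,d)[:,0]
    r=np.c_[q[:,0],-q[:,1],-np.ones(len(q))]@T[:3,:3].T
    return T[:3,3]+r*((z-T[2,3])/r[:,2])[:,None]
```

Run:
```python
from loc import *
A=dict(key=(162,197),rocker=(242,209),mush=(328,199),stop=(416,210))
B=dict(key=(187,318),rocker=(244,254),mush=(270,197),stop=(306,162))
for n,L in(("top",A),("scene",B)):
  im=cv2.imread(f"pics/{n}0.png")
  for k,(u,v) in L.items():
    h=26 if n=="top" else 33
    c=cv2.resize(im[v-h:v+h,u-h:u+h],None,fx=4,fy=4,interpolation=cv2.INTER_CUBIC)
    g=c.min(2) if n=="top" else c.min(2)
    t=170 if n=="top" else cv2.threshold(g[g>90],0,255,cv2.THRESH_OTSU)[0]
    m=(g>t).astype(np.uint8)
    nl,lab,st,_=cv2.connectedComponentsWithStats(m)
    cs=max(cv2.findContours((lab==1+st[1:,4].argmax()).astype(np.uint8),0,1)[0],key=cv2.contourArea)[:,0].astype(float)
    uv=(cs+.5)/4-.5+[u-h,v-h]
    P=ray(n,uv,45)[:,:2]
    print(n,k,t,cv2.minAreaRect(P.astype(np.float32)))
```

```text
top key 170 ((480.9459533691406, 372.2850341796875), (78.8738784790039, 79.46916961669922), 77.4849624633789)
top rocker 170 ((449.9879150390625, 198.18019104003906), (82.32215118408203, 34.310020446777344), 10.62229061126709)
top mush 170 ((481.46636962890625, -51.14279556274414), (79.36883544921875, 78.85431671142578), 4.514530181884766)
top stop 170 ((456.5329895019531, -275.18426513671875), (78.65626525878906, 80.56995391845703), 75.23931121826172)
scene key 139.0 ((479.230712890625, 375.7350158691406), (80.29196166992188, 80.10472106933594), 77.45052337646484)
scene rocker 133.0 ((450.80572509765625, 200.34051513671875), (27.965312957763672, 80.62359619140625), 88.48147583007812)
scene mush 137.0 ((479.73785400390625, -46.205074310302734), (79.84121704101562, 83.47962951660156), 4.911618709564209)
scene stop 134.0 ((454.9549255371094, -270.83526611328125), (85.86128997802734, 82.53129577636719), 75.70401763916016)
```

Run:
```python
from loc import *
for n,(u,v),h,t in(("top",(242,209),26,170),("scene",(244,254),33,133)):
    im=cv2.imread(f"pics/{n}0.png")
    c=cv2.resize(im[v-h:v+h,u-h:u+h],None,fx=4,fy=4,interpolation=cv2.INTER_CUBIC)
    m=(c.min(2)>t).astype(np.uint8)
    nl,lab,st,_=cv2.connectedComponentsWithStats(m)
    k=np.isin(lab,[i for i in range(1,nl) if st[i,4]>1200])
    ys,xs=np.nonzero(k); print([st[i].tolist() for i in range(1,nl) if st[i,4]>300])
    uv=(np.c_[xs,ys]+.5)/4-.5+[u-h,v-h]
    print(n,cv2.minAreaRect(ray(n,uv,45)[:,:2].astype(np.float32)))
from scipy.spatial.transform import Rotation as R
s=monitor.state();print(R.from_euler("xyz",s["tool_rot"]).as_matrix().round(3))
```

```text
[[37, 44, 57, 124, 3315], [112, 51, 59, 122, 3298]]
top ((450.2307434082031, 168.5731201171875), (78.92633819580078, 79.9405746459961), 86.68728637695312)
[[113, 61, 119, 59, 1957], [45, 126, 147, 63, 3881], [107, 248, 54, 16, 510]]
scene ((448.62457275390625, 172.77337646484375), (82.50386047363281, 80.25335693359375), 85.68075561523438)
[[ 0.962  0.271 -0.   ]
 [ 0.271 -0.962  0.001]
 [ 0.    -0.002 -1.   ]]
```

>>> jog_arm(
  deltas={"increments":[[0, 0, 0, 0, 0.1375], [0, 0, 0, 0, 0.1375], [0, 20, -40, 0, 0], [0, 20, -40, 0, 0], [0, 20, -40, 0, 0], [0, 20, -40, 0, 0], [0, 20, -40, 0, 0], [0, 20, -40, 0, 0]]},
  grip_n=40,
)

```text
clock: 0.9
position: [276.3, -311.6, 231.1]
tool_rot: [-3.141, 0.0, -0.001]
contact_force: [0.5, 0.4, 0.0]
grip_width: -0.0
gripper_force: 0.0
```

>>> jog_arm(
  deltas={"increments":[[0, 20, -40, 0, 0], [0, 20, -40, 0, 0], [0, 20, -40, 0, 0], [0, 20, -40, 0, 0], [0, 20, -40, 0, 0], [0, 20, -40, 0, 0], [0, 20, -40, 0, 0], [0, 20, -40, 0, 0]]},
)

```text
clock: 1.7
position: [436.4, 8.4, 231.1]
tool_rot: [3.141, 0.0, 0.0]
contact_force: [0.0, -0.5, -0.1]
grip_width: 0.0
gripper_force: 0.0
```

>>> jog_arm(
  deltas={"increments":[[0, 9, -40, 0, 0], [0, 9, -40, 0, 0], [0, 9, -40, 0, 0], [0, 8, -40, 0, 0], [0, 0, 0, 40, 0], [0, 0, 0, 40, 0], [0, 0, 0, 40, 0], [0, 0, 0, 20, 0]]},
)

```text
clock: 2.5
position: [468.8, 165.9, 87.8]
tool_rot: [3.14, 0.006, 0.0]
contact_force: [1.1, 0.1, 0.2]
grip_width: 0.1
gripper_force: 0.0
```

Run:
```python
from rig import ctrl, cams, monitor, finish_job
import cv2,numpy as np
a=cams.read_camera("scene")[200:300,190:310];b=cams.read_camera("top")[160:260,190:310]
f=lambda i:cv2.resize(i,(400,333),interpolation=cv2.INTER_CUBIC)
cv2.imwrite("pics/r1.png",np.hstack([f(a),f(b)]))
```

```text
(no output)
```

View pics/r1.png

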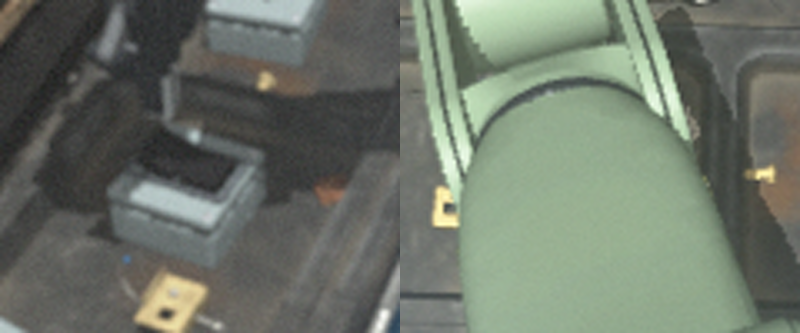

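The scene view shows the shut fingertips over the rocker's raised end, around (170,110) in the crop; the arm blocks the top view. I'll press now.

>>> jog_arm(
  deltas={"increments":[[0, 0, 0, 15, 0], [0, 0, 0, 5, 0], [0, 0, 0, 4, 0], [0, 0, 0, 4, 0], [0, 0, 0, 0, 0]]},
)

```text
clock: 3.1
position: [471.9, 166.7, 63.8]
tool_rot: [-3.141, -0.002, -0.0]
contact_force: [0.2, -0.1, -0.4]
grip_width: -0.3
gripper_force: 0.0
```

>>> jog_arm(
  deltas={"increments":[[0, 0, 0, 3, 0], [0, 0, 0, 3, 0], [0, 0, 0, 2, 0], [0, 0, 0, 1, 0], [0, 0, 0, 0, 0]]},
)

```text
clock: 3.6
position: [471.1, 166.6, 54.1]
tool_rot: [3.142, 0.0, -0.0]
contact_force: [2.1, 0.3, 2.3]
grip_width: 0.1
gripper_force: 1.0
```

>>> jog_arm(
  deltas={"increments":[[0, 0, 0, 1, 0], [0, 0, 0, 0, 0], [0, 0, 0, 0, 0]]},
)

```text
clock: 3.9
position: [471.1, 166.5, 53.8]
tool_rot: [-3.142, -0.0, -0.0]
contact_force: [0.5, -0.7, 7.1]
grip_width: 0.3
gripper_force: 3.6
```

>>> jog_arm(
  deltas={"increments":[[0, 0, 0, 1, 0], [0, 0, 0, 0, 0], [0, 0, 0, 0, 0]]},
)

```text
clock: 4.2
position: [471.2, 166.6, 53.7]
tool_rot: [-3.141, -0.0, -0.0]
contact_force: [-2.6, 0.0, 14.6]
grip_width: -0.2
gripper_force: 7.1
```

The rocker is hard against its stop at 54 mm. I'll lift clear and check it on the way to the key.

>>> jog_arm(
  deltas={"increments":[[0, 0, 0, -35, 0], [0, 0, 0, -35, 0], [0, 2, -42, 0, 0], [0, 2, -42, 0, 0], [0, 2, -41, 0, 0], [0, 2, -41, 0, 0], [0, 1, -41, 0, 0], [0, 0, 0, 0, 0]]},
)

```text
clock: 5.0
position: [479.2, 377.6, 121.1]
tool_rot: [-3.141, 0.001, 0.004]
contact_force: [0.5, -0.5, 0.2]
grip_width: 0.1
gripper_force: 0.0
```

Run:
```python
from rig import ctrl, cams, monitor, finish_job
import cv2,numpy as np
a=cams.read_camera("scene")
cv2.imwrite("pics/r2.png",cv2.resize(a[180:380,110:310],(600,600),interpolation=cv2.INTER_CUBIC))
```

```text
(no output)
```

View pics/r2.png

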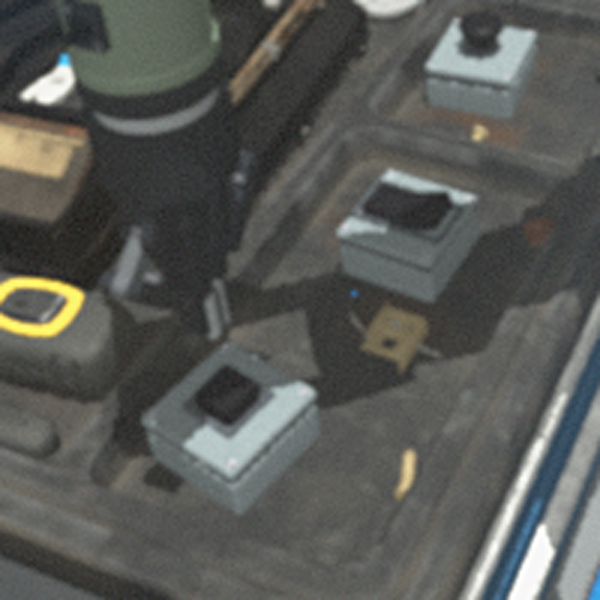

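The rocker at (415,205) in the crop has tipped over, with its near end now raised. The fingers at (212,330) are above the key at (228,392).

>>> jog_arm(
  deltas={"increments":[[0, 0, 0, 30, 0], [0, 0, 0, 20, 0], [0, 0, 0, 5, 0], [0, 0, 0, 4, 0], [0, 0, 0, 0, 0]]},
)

```text
clock: 5.55
position: [480.3, 372.9, 63.5]
tool_rot: [3.141, 0.0, -0.001]
contact_force: [-0.6, 0.6, 0.1]
grip_width: 0.4
gripper_force: 0.0
```

>>> jog_arm(
  deltas={"increments":[[0, 0, 0, 3, 0], [0, 0, 0, 3, 0], [0, 0, 0, 2, 0], [0, 0, 0, 1, 0], [0, 0, 0, 1, 0], [0, 0, 0, 0, 0], [0, 0, 0, 0, 0]]},
)

```text
clock: 6.25
position: [480.7, 373.7, 53.5]
tool_rot: [-3.141, -0.001, -0.0]
contact_force: [3.2, -0.4, 2.2]
grip_width: 0.2
gripper_force: 1.4
```

>>> jog_arm(
  deltas={"increments":[[0, 0, 0, 1, 0], [0, 0, 0, 0, 0], [0, 0, 0, 0, 0]]},
)

```text
clock: 6.55
position: [480.7, 373.7, 53.1]
tool_rot: [-3.141, -0.001, -0.0]
contact_force: [2.4, -1.8, 6.4]
grip_width: -0.1
gripper_force: 3.0
```

>>> jog_arm(
  deltas={"increments":[[0, 0, 0, 1, 0], [0, 0, 0, 0, 0], [0, 0, 0, 0, 0]]},
)

```text
clock: 6.85
position: [480.7, 373.8, 53.0]
tool_rot: [-3.141, -0.002, -0.0]
contact_force: [0.2, -1.9, 11.5]
grip_width: 0.1
gripper_force: 5.7
```

The key is home. I'll lift and move to the mushroom button at (481,-49).

>>> jog_arm(
  deltas={"increments":[[0, 0, 0, -40, 0], [0, 0, 0, -40, 0], [0, 0, 40, 0, 0], [0, 0, 40, 0, 0], [0, 0, 40, 0, 0], [0, 0, 40, 0, 0], [0, 0, 40, 0, 0], [0, 0, 40, 0, 0]]},
)

```text
clock: 7.65
position: [478.7, 132.0, 130.6]
tool_rot: [3.141, 0.003, 0.0]
contact_force: [1.1, -0.3, 1.3]
grip_width: -0.1
gripper_force: 0.0
```

>>> jog_arm(
  deltas={"increments":[[0, 0, 40, 0, 0], [0, 0, 40, 0, 0], [0, 0, 40, 0, 0], [0, 0, 40, 0, 0], [0, 0, 23, 0, 0], [0, 0, 0, 0, 0], [0, 0, 0, 0, 0]]},
)

```text
clock: 8.35
position: [479.3, -49.3, 130.7]
tool_rot: [-3.141, 0.002, -0.002]
contact_force: [0.0, 1.4, 0.5]
grip_width: 0.1
gripper_force: 0.0
```

Run:
```python
from rig import ctrl, cams, monitor, finish_job
import cv2,numpy as np
a=cams.read_camera("scene")
cv2.imwrite("pics/r3.png",cv2.resize(a[130:350,130:350],(600,600),interpolation=cv2.INTER_CUBIC))
```

```text
(no output)
```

View pics/r3.png

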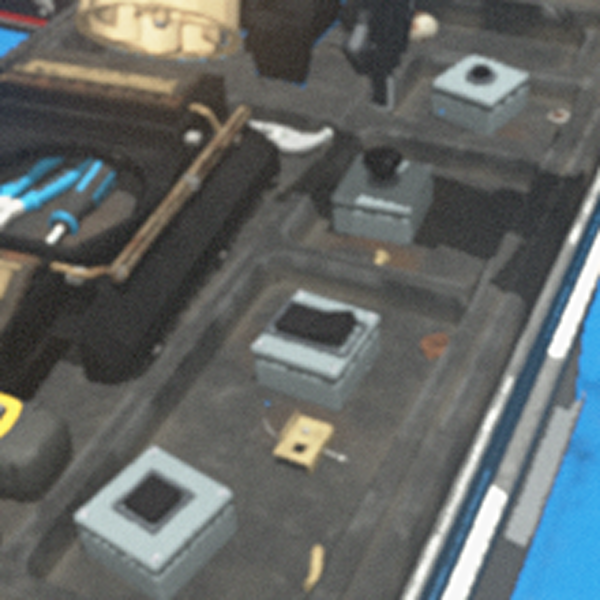

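In the crop, the key at (155,497) is flush, the rocker at (318,322) is over, and the fingers at (380,100) are above the mushroom at (383,162). I'll press down now.

>>> jog_arm(
  deltas={"increments":[[0, 1, 0, 30, 0], [0, 0, 0, 15, 0], [0, 0, 0, 5, 0], [0, 0, 0, 3, 0], [0, 0, 0, 3, 0], [0, 0, 0, 2, 0], [0, 0, 0, 2, 0], [0, 0, 0, 0, 0]]},
)

```text
clock: 9.2
position: [481.7, -49.2, 71.8]
tool_rot: [-3.141, -0.001, -0.001]
contact_force: [0.1, 3.1, 4.7]
grip_width: 0.4
gripper_force: 2.2
```

>>> jog_arm(
  deltas={"increments":[[0, 0, 0, 2, 0], [0, 0, 0, 1, 0], [0, 0, 0, 1, 0], [0, 0, 0, 0, 0], [0, 0, 0, 0, 0]]},
)

```text
clock: 9.7
position: [481.7, -49.3, 68.0]
tool_rot: [-3.141, -0.002, -0.001]
contact_force: [-0.6, 4.0, 7.2]
grip_width: -0.2
gripper_force: 3.8
```

>>> jog_arm(
  deltas={"increments":[[0, 0, 0, 1, 0], [0, 0, 0, 1, 0], [0, 0, 0, 0, 0], [0, 0, 0, 0, 0], [0, 0, 0, 0, 0], [0, 0, 0, 0, 0], [0, 0, 0, 0, 0]]},
)

```text
clock: 10.4
position: [481.8, -49.3, 67.8]
tool_rot: [-3.141, -0.002, -0.001]
contact_force: [-4.5, 5.1, 22.9]
grip_width: 0.2
gripper_force: 11.3
```

```bash
python3 -c "
from rig import ctrl, cams, monitor, finish_job
print(finish_job())"
```

```text
the job is handed in; nothing more can be done
None
```

I tipped the rocker over, pushed the key home, and handed the job in at 10.4 s with the fingers holding the mushroom button fully down at about 23 N; the hand-in returned no verdict.

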